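Size a brass bezel tube in the bench hole gauge

ROBOT

A 6-joint arm with a two-finger parallel gripper is mounted at the origin on a cart in front of the work surface, level with it; the furniture and walls round the work are solid. World frame = base frame: x ahead of the robot, y to its left, z up, the work surface at z = 0. Lengths are in m, angles in rad, forces in N, time in s.
With the tool pointing down it reaches from about 0.25 to 0.8 m from the base axis. Payload 8.5 kg.
Tool frame: the origin (TCP) lies at the very end of the fingers, on their centre line; the grasp point (between the pads) lies 19 mm behind it (robot.grasp_offset is the distance from the TCP to the grasp point, in m); z points along the fingers, y is the direction in which the jaws open and shut (so a half turn about z gives the same grasp; the last joint's range is limited). The gripper opens to 85 mm and grips with 20 to 120 N. Pads are 22 mm wide; open, the fingers measure 114 mm over their backs; the gripper's body (76 mm by 85 mm) begins 54 mm behind the grasp point. The pads swing forward as they close: fully open they stand 13 mm farther back than shut.
Start: joints at [-1.289, 0.238, -0.013, 1.319, 0, 1.571], TCP at [0.146, -0.504, 0.231] pointing down, gripper open.
Joint ranges: [-2.66, 2.66], [-1.03, 1.9], [-1.14, 1.46], [-1.82, 2.27], [-1.45, 1.34], [-3.14, 3.14]. Speed limits (rad/s): [2.22, 2.22, 2.79, 3.14, 3.14, 3.14].

INTERFACE

Orientations are given as [roll, pitch, yaw] about the fixed x, y, z axes, in that order (R = Rz(yaw) Ry(pitch) Rx(roll)).
In Python, from plant import robot, optics, nets gives the robot as it stands. The module is installed in compiled form; this text tells all that it offers.
- The arm moves only by the shell command python3 -m handwheel 'ROWS' [FORCE]. ROWS is JSON, a list of rows, each a list of 7 numbers: the shift along the tool's x, y, z in mm, then the turn, a rotation vector about the tool's x, y, z in degrees, then the closure, from 0 (fully open) to 1 (shut). In form: [[tx, ty, tz, rx, ry, rz, fingers], ...]. A call has 1 to 10 rows; each row shifts and turns the commanded pose from where the row before left it, along the tool's axes as they then stand; what a row does not reach is not made up. A row lasts 1/10 s, in which the tool goes at most 50 mm and 8.59 degrees, less where a joint would pass 70% of its speed; a pose out of reach is approached as far as the arm can. A call is refused whole if a number of a shift passes 50 or a number of a turn 8.59, either way. A call with a gripper value outside its range is refused whole. The fingers move at their own pace and stop on an object; FORCE is the grip in N (left out, the last holds). Time passes only in rows, so rows that do not move let the fingers close. It gives the time, the measured TCP pose, the force and the opening at its end, in the units of the state.
- robot.get_state(): the state, without advancing time (a new reading comes with each control period).
- optics.capture(name): name is "side" or "top"; returns the picture (400x640x3 uint8, blue, green, red); there is no depth.
- optics.camera_model(name): a dict with "fx", "fy", "cx", "cy" (pixels), "pose" (4x4, takes a point from camera to world coordinates). Camera axes: x right, y down, z forward; pixel columns grow to the right and rows downward; lengths in m; the calibration is good to about 2 mm. A picture is of the moment at which its call begins. camera_model takes no time and is no camera call.
- robot.sign_off(): hands the job in, once; it reports no verdict.
Trained networks look in the newest picture that a camera, given by its name, has taken for a name from the list of things; names that differ only in an ending like _2 or _b are one class to them, and where a whole thing is asked for, a point or a joint stands for the part that bears it (a point fixed in the world has none). Each returns a list of dicts, best first, with "confidence" (0 to 1); they miss things now and then, are a little off and sometimes report something else, mostly with a low value. They report only what shows in the picture. A call takes as long as a camera call.
- nets.regions_of(camera, name): "region" (400x640 bool, what is visible of it) and "centre" ([column, row] in pixels, amid what is visible of it).
The state is a dict: "clock": time; "qpos": joint angles; "qd": joint speeds; "joint_torque": joint torques, N m; "position": TCP position; "ee_rot": TCP orientation; "force": force on the tool from outside, world axes, zero at the start; "wrist_torque": the same for the moment, N m; "finger_gap": finger opening in m.
Only numpy, scipy, OpenCV 4.12 (cv2) and the standard library are available. Lean on these libraries where they do the work, as an engineer would, in place of code of your own. Each camera call takes 0.05 s, during which the arm holds its last target.

TASK

The brass tube that stands alone in the round wooden foot has lost its size tag: size it in the steel hole gauge. Starting at the widest hole and working down the row, try its lower end in the holes until one refuses it, pressing only lightly (a push of 5 kg or a hard knock would bell its thin end), then push it through the last hole that let it in until it stands upright on the gauge's foot plate, and let go. Leave the two tubes in the dark block and everything else where they are.

Things in the scene. Friction and masses are not known exactly. Their poses are not given: they have to be found in the camera images.
- gauge: hole gauge, fixed: bright steel plate 50 x 176 x 10 mm on four pillars over a dark foot plate 66 x 192 x 8 mm. Origin: centre of the underside, z up; plate top at 40 mm, plate underside 30 mm, top of the foot plate 8 mm. Five round holes in a row along y, 32 mm apart, the widest at +y, each next one 3 mm narrower towards -y; one (widest) to five punched dots beside them on the -x side
- foot_bore (a point): centre of the bore's mouth of the round turned wooden foot, 86 mm wide and 26 mm high, fixed, which holds the tube in work: 26 mm above the red cabinet top on which it stands (z = 0); the bore is 23 mm wide and 18 mm deep, so every tube stands loosely in it, its lower end 8 mm above the cabinet top
- stock_block: dark rectangular wooden block, 56 x 126 x 26 mm, fixed, holding the two tubes that are already sized, 64 mm apart along its y axis. Origin at the centre of its underside
- hole_1 (a point): centre of the mouth of the gauge's hole 1, at the plate's top face (the widest, 23 mm wide)
- hole_2 (a point): centre of the mouth of the gauge's hole 2, at the plate's top face (20 mm wide)
- hole_3 (a point): centre of the mouth of the gauge's hole 3, at the plate's top face (17 mm wide)
- hole_4 (a point): centre of the mouth of the gauge's hole 4, at the plate's top face (14 mm wide)
- hole_5 (a point): centre of the mouth of the gauge's hole 5, at the plate's top face (the narrowest, 11 mm wide)
- tube_a_mid (a point): one of three loose brass tubes, 95 mm long, 70 g, ends square-cut (edges broken 0.6 mm), alike but for thickness: one 13, one 16, one 19 mm; which letter is which size is not told and which one stands in the foot varies. This point: on the axis, half-way along (47.5 mm from either end); z along the tube
- tube_a_end (a point): centre of the lower end face of the tube of point tube_a_mid
- tube_b_mid (a point): one of three loose brass tubes, 95 mm long, 70 g, ends square-cut (edges broken 0.6 mm), alike but for thickness: one 13, one 16, one 19 mm; which letter is which size is not told and which one stands in the foot varies. This point: on the axis, half-way along (47.5 mm from either end); z along the tube
- tube_b_end (a point): centre of the lower end face of the tube of point tube_b_mid
- tube_c_mid (a point): one of three loose brass tubes, 95 mm long, 70 g, ends square-cut (edges broken 0.6 mm), alike but for thickness: one 13, one 16, one 19 mm; which letter is which size is not told and which one stands in the foot varies. This point: on the axis, half-way along (47.5 mm from either end); z along the tube
- tube_c_end (a point): centre of the lower end face of the tube of point tube_c_mid
- tube_a: the tube of point tube_a_mid; origin at its lower end
- tube_b: the tube of point tube_b_mid; origin at its lower end
- tube_c: the tube of point tube_c_mid; origin at its lower end
- brass_can: bystander: open brass pot, 36 mm wide, 64 mm high, loose; origin at the centre of its underside
- ring_clamp: bystander: wooden ring clamp lying on the bench, 121 mm long, 24 mm thick, loose; origin at the middle of its underside
- pumice: bystander: small grey-brown stone, 30 mm, loose; origin at its underside
- coral_box: bystander: small open box with red coral, 68 x 52 x 26 mm, loose; origin at the centre of its underside
- pink_jar: bystander: pink jar with a black cap, 49 mm wide, 58 mm high, loose; origin at the centre of its underside

How it is judged:
By the outcome, as a careful person would: the job done as asked, in the order asked, and still so for the second after the job is handed in, with the robot touching nothing.
It also fails if it takes over 64 s, if anything falls off the work surface, if the arm or the gripper's body presses on something with over 40 N, if the wrist force passes 120 N, or if a joint passes its speed limit or range.

## Working session

There is one attempt and no reset: what is moved stays moved. The work goes in short steps, Python scripts to look and compute and a shell command to move; the robot and the scene stay as the last step left them, time stands still between calls to the robot, and variables do not carry over. Pictures are saved under pics/ and viewed, and the job is handed in when it is done.

```bash
mkdir -p pics; python3 - <<'E'
from plant import robot, optics, nets
import cv2, numpy as np
np.set_printoptions(precision=4,suppress=True)
for n in ("side","top"):
    im=optics.capture(n); cv2.imwrite(f"pics/{n}0.png",im)
    m=optics.camera_model(n); print(n,m["fx"],m["fy"],m["cx"],m["cy"]); print(np.array(m["pose"]))
s=robot.get_state()
print(s, robot.grasp_offset)
E
```

```text
side 419.33325540527744 419.33325540527744 320.9661827097538 199.57408583518142
[[-0.8477 -0.1973  0.4924 -0.0735]
 [-0.5303  0.3384 -0.7774  0.9832]
 [-0.0133 -0.9201 -0.3915  0.5513]
 [ 0.      0.      0.      1.    ]]
top 444.4515482282654 444.4515482282654 318.6968364644189 207.9285915879068
[[-0.0004 -0.9983  0.059   0.4628]
 [-0.9999  0.0012  0.0131  0.0208]
 [-0.0131 -0.0589 -0.9982  1.2358]
 [ 0.      0.      0.      1.    ]]
{'clock': 0.1, 'qpos': array([-1.289 ,  0.2387, -0.0142,  1.3192,  0.    ,  1.5708]), 'qd': array([-0.0002, -0.0012,  0.0033, -0.0018, -0.0004, -0.0005]), 'joint_torque': array([  0.0013, -53.9722,  34.6999,   0.0135,   0.0001,   0.    ]), 'position': array([ 0.1459, -0.5039,  0.2307]), 'ee_rot': array([-3.1403, -0.    ,  0.2818]), 'force': array([-0.175 , -0.2627, -0.9208]), 'wrist_torque': array([-0.0272,  0.0147,  0.0282]), 'finger_gap': 0.08538538114355244} 0.0187
```

View pics/side0.png

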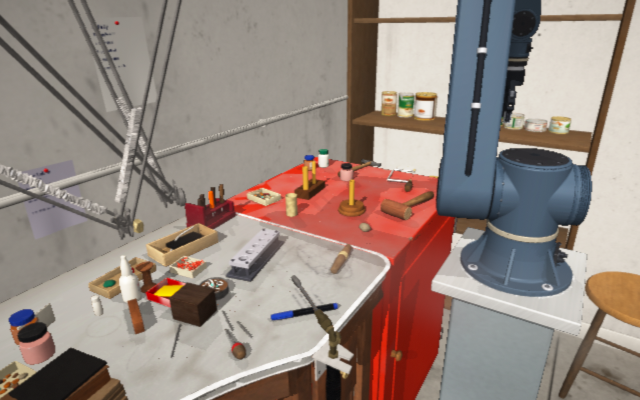

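View pics/top0.png

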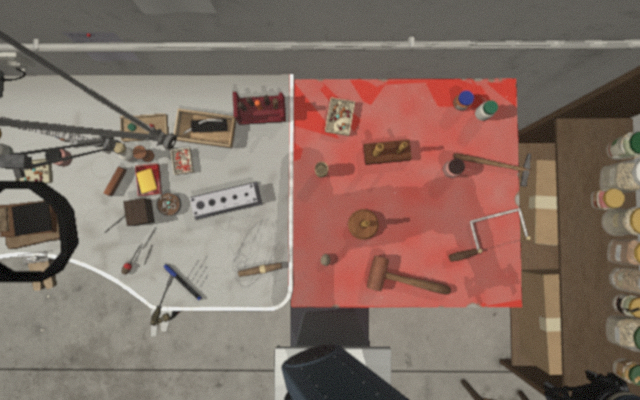

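```bash
cat > h.py <<'E'
from plant import robot, optics, nets
import cv2, numpy as np
np.set_printoptions(precision=4,suppress=True)
M={n:optics.camera_model(n) for n in("side","top")}
def proj(n,p):
    m=M[n];T=np.linalg.inv(np.array(m["pose"]));q=T[:3,:3]@np.array(p)+T[:3,3]
    return np.array([m["fx"]*q[0]/q[2]+m["cx"],m["fy"]*q[1]/q[2]+m["cy"]])
def ray(n,u):
    m=M[n];P=np.array(m["pose"]);d=P[:3,:3]@np.array([(u[0]-m["cx"])/m["fx"],(u[1]-m["cy"])/m["fy"],1]);return P[:3,3],d/np.linalg.norm(d)
def atz(n,u,z):
    o,d=ray(n,u);return o+d*(z-o[2])/d[2]
def tri(us,ut):
    o1,d1=ray("side",us);o2,d2=ray("top",ut)
    A=np.c_[d1,-d2];t=np.linalg.lstsq(A,o2-o1,rcond=None)[0]
    a=o1+d1*t[0];b=o2+d2*t[1];return (a+b)/2,np.linalg.norm(a-b)
def crop(im,x,y,w,h,k,f):
    cv2.imwrite(f,cv2.resize(im[y:y+h,x:x+w],None,fx=k,fy=k,interpolation=cv2.INTER_CUBIC))
E
python3 - <<'E'
from h import *
t=cv2.imread("pics/top0.png");s=cv2.imread("pics/side0.png")
a=cv2.resize(t[170:230,180:270],None,fx=8,fy=8,interpolation=2)
crop(t,180,165,90,60,8,"pics/tg.png");crop(t,320,125,110,130,5,"pics/tf.png");crop(s,215,215,80,70,8,"pics/sg.png");crop(s,280,150,100,75,8,"pics/sf.png")
optics.capture("top");optics.capture("side")
for c in("top","side"):
  for n in("gauge","hole_1","foot_bore","tube_a","stock_block","tube_a_mid","tube_a_end"):
    for r in nets.regions_of(c,n)[:6]:
        ys,xs=np.where(r["region"]); print(c,n,round(r["confidence"],2),np.round(r["centre"],1),xs.min() if len(xs) else 0,xs.max() if len(xs) else 0,ys.min() if len(xs) else 0,ys.max() if len(xs) else 0)
print(robot.get_state()["clock"])
E
```

```text
top hole_1 0.91 [225.4 200.1] 190 261 181 219
top foot_bore 0.78 [361.1 219.6] 348 378 208 239
top tube_a 0.63 [396. 147.] 396 405 142 152
top tube_a 0.56 [379.3 150.8] 373 382 143 154
top stock_block 0.78 [387.9 156.3] 363 411 139 164
top tube_a_mid 0.57 [401.6 146.2] 396 405 142 152
top tube_a_end 0.44 [403.  145.6] 397 404 143 151
side gauge 0.97 [251.7 254.2] 226 282 229 281
side gauge 0.62 [351.5 208.8] 338 364 199 216
side gauge 0.22 [306.2 191.6] 294 324 179 199
side hole_1 0.7 [256.  254.6] 226 282 229 280
side hole_1 0.3 [342.9 256. ] 330 351 244 272
side foot_bore 0.73 [349.7 208.1] 339 363 201 215
side tube_a 0.65 [339.7 255.6] 331 349 245 272
side tube_a 0.59 [305.9 176.5] 302 307 166 189
side tube_a 0.58 [352.3 190. ] 348 354 180 204
side tube_a 0.53 [316.6 171.1] 311 314 161 183
side stock_block 0.76 [309.  191.1] 294 324 179 199
side tube_a_mid 0.62 [312.  167.5] 312 314 162 181
side tube_a_end 0.42 [313.6 164.7] 311 314 161 182
0.9
```

View pics/tg.png

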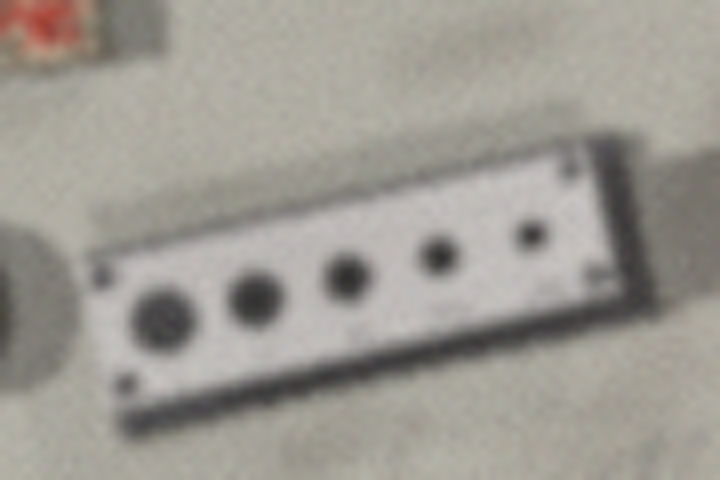

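View pics/tf.png

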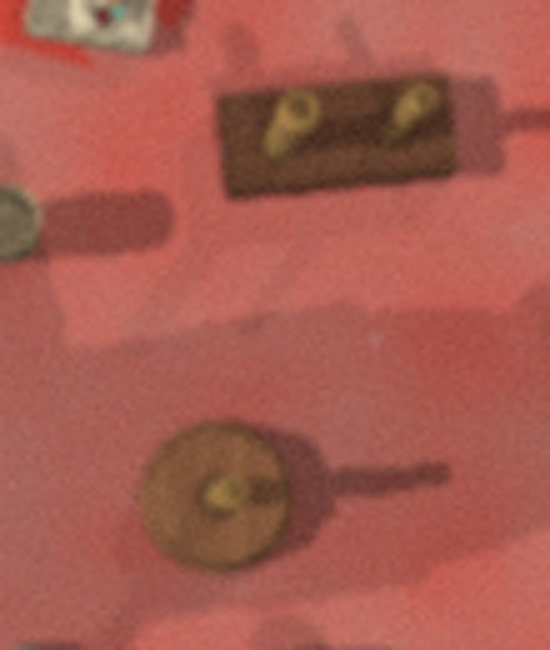

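View pics/sg.png

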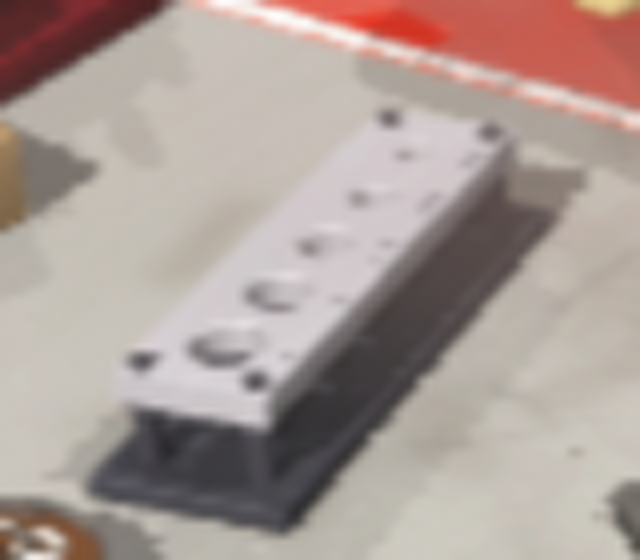

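View pics/sf.png

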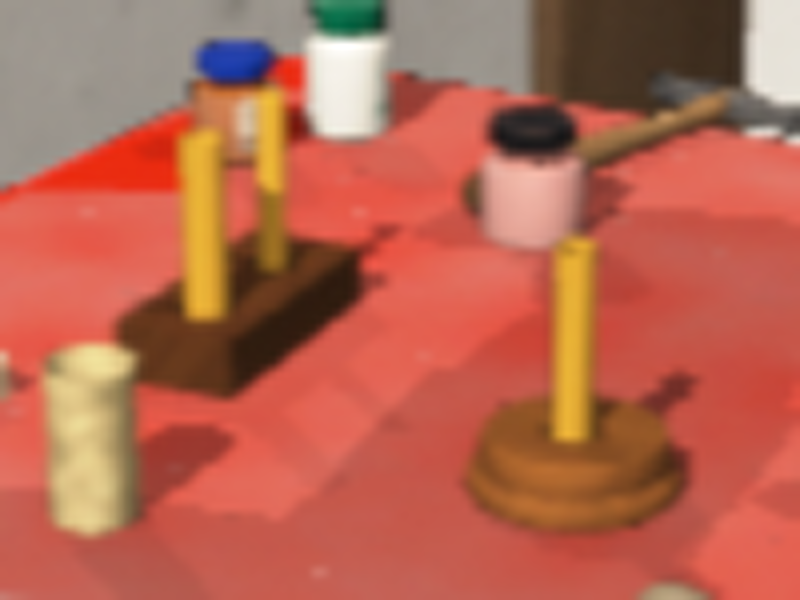

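```bash
python3 - <<'E'
from h import *
from scipy.optimize import least_squares
t=cv2.cvtColor(cv2.imread("pics/top0.png"),6).astype(float)
g=[(200.3,204.9),(211.9,202.3),(223.3,199.5),(234.7,197),(246.3,194.3)]
T=[]
for (u,v) in g:
    x0,y0=int(round(u)),int(round(v));r=6
    w=np.clip(165-t[y0-r:y0+r+1,x0-r:x0+r+1],0,None)
    yy,xx=np.mgrid[y0-r:y0+r+1,x0-r:x0+r+1]; w=w*(((xx-u)**2+(yy-v)**2)<5.2**2)
    T.append(((w*xx).sum()/w.sum(),(w*yy).sum()/w.sum(),w.sum()))
T=np.array(T);print(T)
for u in T: print(atz("top",u[:2],.04))
S=np.array([(222,346),(275,294),(322,245),(369,199),(405,155)])/8+215-.44
for a,b in zip(S,T): print(tri(a,b[:2]))
def pts(p):
    d=np.array([-np.sin(p[3]),np.cos(p[3]),0]);return [np.array(p[:3])+d*.032*(2-i) for i in range(5)]
def f(p): return np.concatenate([proj("top",q)-u[:2] for q,u in zip(pts(p),T)]+[(proj("side",q)-u)*.5 for q,u in zip(pts(p),S)])
r=least_squares(f,[.5,.2,.04,0]);print(r.x,r.fun.round(2));
for q in pts(r.x): print(q)
f2=lambda p:f([p[0],p[1],.04,p[2]])
r=least_squares(f2,[.5,.2,0]);print(r.x,r.fun.round(2))
E
```

```text
[[ 199.9853  204.722  4155.    ]
 [ 211.4948  202.0121 3298.    ]
 [ 222.9586  199.3417 2321.    ]
 [ 234.4441  196.5934 1414.    ]
 [ 245.9948  193.9635  767.    ]]
[0.5426 0.3577 0.04  ]
[0.5499 0.3265 0.04  ]
[0.5571 0.2955 0.04  ]
[0.5645 0.2644 0.04  ]
[0.5716 0.2332 0.04  ]
(array([0.5433, 0.3584, 0.0397]), np.float64(0.0017536997925197977))
(array([0.5504, 0.327 , 0.0396]), np.float64(0.0012229059554996387))
(array([0.5578, 0.2962, 0.0395]), np.float64(0.00166452504547696))
(array([0.565 , 0.265 , 0.0392]), np.float64(0.0011919064411089122))
(array([0.5733, 0.2345, 0.0389]), np.float64(0.0038838711190775535))
[0.5575 0.2959 0.0393 0.2316] [-0.11 -0.08 -0.11 -0.1  -0.08 -0.15 -0.06 -0.12 -0.11 -0.21  0.29  0.11
  0.16  0.09  0.24  0.06  0.17 -0.    0.63 -0.04]
[0.5428 0.3582 0.0393]
[0.5502 0.327  0.0393]
[0.5575 0.2959 0.0393]
[0.5649 0.2648 0.0393]
[0.5722 0.2336 0.0393]
[0.5574 0.2958 0.2317] [-0.16 -0.07 -0.16 -0.08 -0.11 -0.14 -0.09 -0.11 -0.13 -0.2   0.3  -0.03
  0.18 -0.04  0.26 -0.07  0.18 -0.13  0.65 -0.16]
```

```bash
python3 - <<'E'
from h import *
# foot: disc & tube
t=cv2.imread("pics/top0.png")
for u in [(349.3,224),(377.5,224),(364,209.5),(364,239)]: print(atz("top",u,.026))
s=lambda x,y:(280+x/8-.44,150+y/8-.44)
print("tube lower at z26 side",atz("side",s(572,437),.026))
print("tube top at z103 side",atz("side",s(577,243),.103))
p=atz("side",s(577,243),.103)
for z in(.026,.103): print(proj("top",[*p[:2],z]), proj("side",[*p[:2],z]))
crop(t,340,200,50,45,14,"pics/tf2.png")
E
```

```text
[ 0.4904 -0.0466  0.026 ]
[ 0.4904 -0.1231  0.026 ]
[ 0.5299 -0.0868  0.026 ]
[ 0.4497 -0.0862  0.026 ]
tube lower at z26 side [ 0.4867 -0.0759  0.026 ]
tube top at z103 side [ 0.4904 -0.0844  0.103 ]
[363.2234 224.0012] [351.3057 203.0088]
[365.8527 223.3098] [351.685 179.935]
```

```bash
true
```

```text
(no output)
```

View pics/tf2.png

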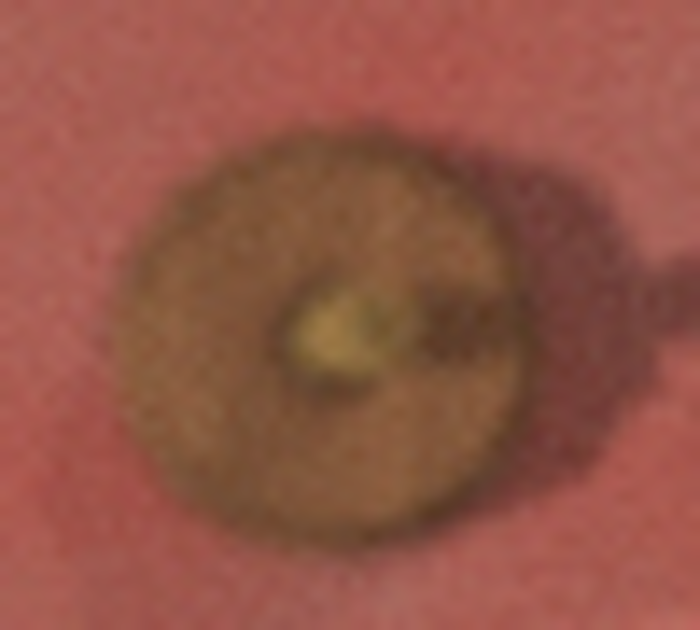

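```bash
python3 -m handwheel '[[22,-15,0,0,0,0.57,0],[22,-15,0,0,0,0.57,0],[22,-15,0,0,0,0.57,0],[22,-15,0,0,0,0.57,0],[22,-15,0,0,0,0.57,0],[22,-15,0,0,0,0,0],[22,-15,0,0,0,0,0],[22,-15,0,0,0,0,0],[22,-15,0,0,0,0,0],[22,-15,0,0,0,0,0]]' 40; python3 -m handwheel '[[22,-15,0,0,0,0,0],[22,-15,0,0,0,0,0],[22,-15,0,0,0,0,0],[22,-15,0,0,0,0,0],[22,-15,0,0,0,0,0],[22,-15,0,0,0,0,0],[22,-15,0,0,0,0,0],[22,-15,0,0,0,0,0],[22,-15,0,0,0,0,0],[0,0,0,0,0,0,0]]'
cat > st.py <<'E'
import sys
from h import *
s=robot.get_state();p=s["position"]
print("t",round(s["clock"],2),"p",p,"rpy",s["ee_rot"],"F",s["force"],"gap",round(s["finger_gap"],4))
if len(sys.argv)>3:
    from scipy.spatial.transform import Rotation as R
    g=np.array([float(a) for a in sys.argv[1:4]]); Rm=R.from_euler("xyz",s["ee_rot"]).as_matrix()
    print("tool shift mm",Rm.T@(g-p)*1000)
E
python3 st.py .4904 -.0848 .066
```

```text
clock: 1.9
position: [0.3233, -0.3042, 0.2314]
ee_rot: [3.141, -0.0, 0.232]
force: [0.6, -0.7, 0.4]
finger_gap: 0.0856
clock: 2.9
position: [0.486, -0.1264, 0.2311]
ee_rot: [-3.141, -0.001, 0.235]
force: [0.2, -0.2, 0.2]
finger_gap: 0.0853
t 2.9 p [ 0.486  -0.1264  0.2311] rpy [-3.1412 -0.0006  0.2346] F [ 0.2172 -0.2213  0.1568] gap 0.0853
tool shift mm [ 13.8812 -39.3221 165.0897]
```

```bash
python3 -m handwheel '[[7,-20,0,0,0,0,0],[7,-19,0,0,0,0,0],[0,0,25,0,0,0,0],[0,0,25,0,0,0,0],[0,0,20,0,0,0,0],[0,0,0,0,0,0,0]]'; python3 st.py .4904 -.0848 .066; python3 - <<'E'
from h import *
im=optics.capture("side");crop(im,260,110,180,130,4,"pics/a1.png")
E
```

```text
clock: 3.5
position: [0.4869, -0.0871, 0.1592]
ee_rot: [-3.14, 0.004, 0.232]
force: [0.0, -0.8, -0.3]
finger_gap: 0.0853
t 3.5 p [ 0.4869 -0.0871  0.1592] rpy [-3.1399  0.0041  0.2318] F [ 0.0365 -0.8389 -0.2754] gap 0.0853
tool shift mm [ 4.2878 -1.243  93.1503]
```

View pics/a1.png

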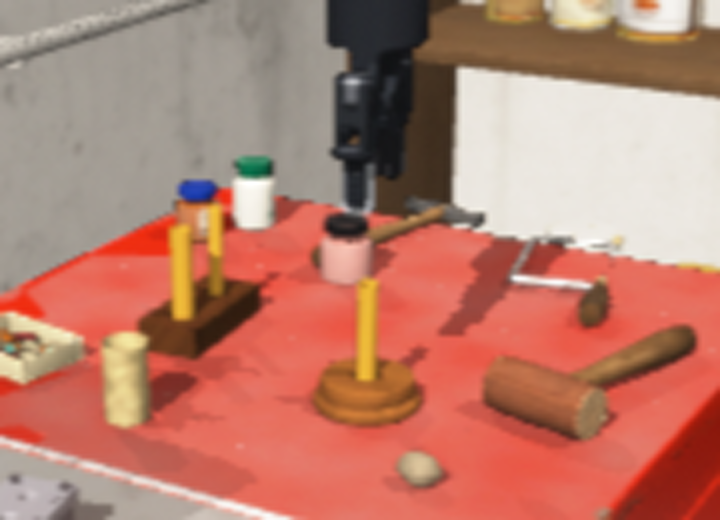

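```bash
python3 -m handwheel '[[4,-1,10,0,0,0,0],[0,0,20,0,0,0,0],[0,0,20,0,0,0,0],[0,0,20,0,0,0,0],[0,0,15,0,0,0,0],[0,0,8,0,0,0,0],[0,0,0,0,0,0,0],[0,0,0,0,0,0,0]]'; python3 st.py .4904 -.0848 .066; python3 - <<'E'
from h import *
im=optics.capture("side");crop(im,300,110,110,110,5,"pics/a2.png")
im=optics.capture("top");crop(im,310,160,110,110,5,"pics/a2t.png")
E
```

```text
clock: 4.35
position: [0.4932, -0.0852, 0.069]
ee_rot: [3.141, -0.001, 0.232]
force: [0.0, -0.1, 0.2]
finger_gap: 0.0853
t 4.35 p [ 0.4932 -0.0852  0.069 ] rpy [ 3.1413 -0.001   0.232 ] F [ 0.0378 -0.1415  0.1912] gap 0.0853
tool shift mm [-2.6306 -0.9975  3.0106]
```

View pics/a2.png

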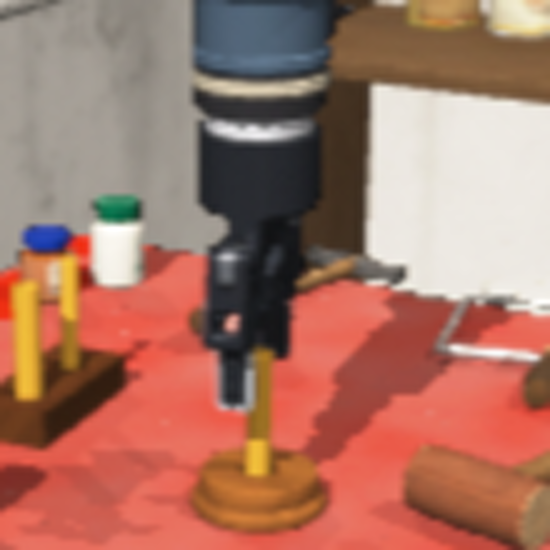

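View pics/a2t.png

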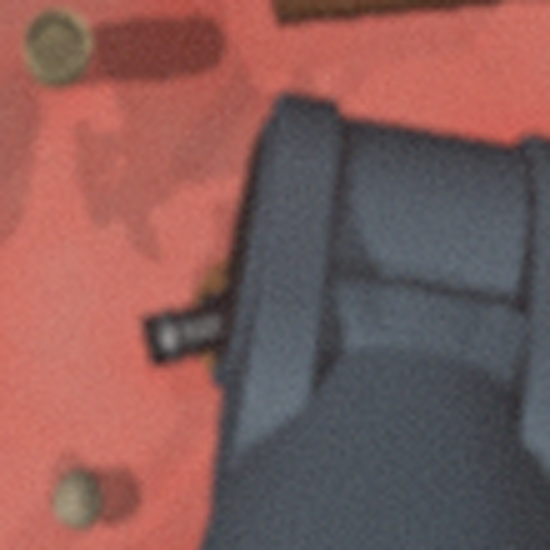

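```bash
python3 -m handwheel '[[-2.5,-1,1,0,0,0,0],[0,0,0,0,0,0,0.3],[0,0,0,0,0,0,0.5],[0,0,0,0,0,0,0.6],[0,0,0,0,0,0,0.7],[0,0,0,0,0,0,0.8],[0,0,0,0,0,0,1],[0,0,0,0,0,0,1],[0,0,0,0,0,0,1],[0,0,0,0,0,0,1]]' 40; python3 -m handwheel '[[0,0,0,0,0,0,1],[0,0,0,0,0,0,1],[0,0,0,0,0,0,1]]'; python3 st.py .4904 -.0848 .066; python3 - <<'E'
from h import *
im=optics.capture("side");crop(im,300,110,110,110,5,"pics/a3.png")
E
```

```text
clock: 5.45
position: [0.49, -0.0846, 0.0674]
ee_rot: [-3.141, -0.0, 0.232]
force: [-0.5, 0.9, 2.0]
finger_gap: 0.0149
clock: 5.75
position: [0.49, -0.0846, 0.0674]
ee_rot: [-3.141, -0.0, 0.232]
force: [-0.1, 0.7, 3.9]
finger_gap: 0.0149
t 5.75 p [ 0.49   -0.0846  0.0674] rpy [-3.1415 -0.0002  0.2321] F [-0.0991  0.7143  3.8596] gap 0.0149
tool shift mm [0.3868 0.2626 1.3818]
```

View pics/a3.png

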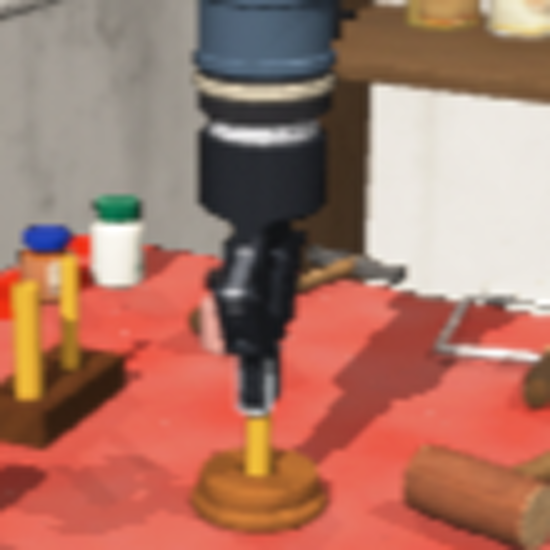

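```bash
python3 -m handwheel '[[0,0,-5,0,0,0,1],[0,0,-15,0,0,0,1],[0,0,-25,0,0,0,1],[0,0,-25,0,0,0,1],[0,0,-20,0,0,0,1],[2,-6,-5,0,0,0,1],[6,-17,0,0,0,0,1],[10,-27,0,0,0,0,1],[10,-27,0,0,0,0,1],[10,-27,0,0,0,0,1]]'; python3 -m handwheel '[[10,-27,0,0,0,0,1],[10,-27,0,0,0,0,1],[10,-27,0,0,0,0,1],[10,-27,0,0,0,0,1],[10,-27,0,0,0,0,1],[10,-27,0,0,0,0,1],[10,-27,0,0,0,0,1],[10,-27,0,0,0,0,1],[10,-27,0,0,0,0,1],[10,-27,0,0,0,0,1]]';  python3 st.py .5428 .3580 .1144
```

```text
clock: 6.8
position: [0.5025, 0.0266, 0.1614]
ee_rot: [-3.141, 0.001, 0.232]
force: [0.4, 0.3, -0.1]
finger_gap: 0.0148
clock: 7.8
position: [0.5528, 0.2338, 0.1677]
ee_rot: [-3.073, 0.001, 0.366]
force: [0.9, -0.0, -1.0]
finger_gap: 0.0149
t 7.8 p [0.5528 0.2338 0.1677] rpy [-3.0733  0.0007  0.3661] F [ 0.9215 -0.0315 -1.0405] gap 0.0149
tool shift mm [  35.1097 -115.6247   61.3053]
```

```bash
python3 -c "
from h import *
s=robot.get_state();print(s['qpos'],s['qd'])"; python3 -m handwheel '[[0,0,0,0,0,0,1],[0,0,0,0,0,0,1]]'; python3 -c "
from h import *
s=robot.get_state();print(s['qpos'],s['qd'])"
```

```text
[0.3652 0.3929 0.0457 1.2243 0.0683 3.1407] [0.2027 0.1744 0.308  0.137  0.0985 0.    ]
clock: 8.0
position: [0.5523, 0.2329, 0.1674]
ee_rot: [-3.074, 0.001, 0.366]
force: [-0.1, -1.3, -0.2]
finger_gap: 0.0146
[0.3646 0.392  0.0436 1.2236 0.0673 3.1406] [-0.0135 -0.0106 -0.0163 -0.0015 -0.0033 -0.0003]
```

```bash
cat > rot.py <<'E'
import sys
from h import *
from scipy.spatial.transform import Rotation as R
s=robot.get_state()
A=R.from_euler("xyz",s["ee_rot"]);B=R.from_euler("xyz",[np.pi,0,float(sys.argv[1])])
print(np.degrees((A.inv()*B).as_rotvec()))
E
python3 rot.py 1.8024
```

```text
[ -3.2174  -2.7182 -82.2961]
```

```bash
python3 -m handwheel '[[0,0,0,-0.27,-0.23,-6.86,1],[0,0,0,-0.27,-0.23,-6.86,1],[0,0,0,-0.27,-0.23,-6.86,1],[0,0,0,-0.27,-0.23,-6.86,1],[0,0,0,-0.27,-0.23,-6.86,1],[0,0,0,-0.27,-0.23,-6.86,1],[0,0,0,-0.27,-0.23,-6.86,1],[0,0,0,-0.27,-0.23,-6.86,1],[0,0,0,-0.27,-0.23,-6.86,1],[0,0,0,-0.27,-0.23,-6.86,1]]'
python3 -m handwheel '[[0,0,0,-0.27,-0.23,-6.86,1],[0,0,0,-0.27,-0.23,-6.86,1],[0,0,0,0,0,0,1],[0,0,0,0,0,0,1]]'; python3 rot.py 1.8024;python3 st.py .5428 .3580 .1144
```

```text
clock: 9.0
position: [0.5521, 0.2319, 0.1677]
ee_rot: [-3.132, -0.006, 1.567]
force: [-0.1, -0.3, -0.3]
finger_gap: 0.0153
clock: 9.4
position: [0.5522, 0.2322, 0.1678]
ee_rot: [3.141, 0.0, 1.798]
force: [0.7, -0.1, -0.2]
finger_gap: 0.0147
[ 0.0132  0.028  -0.2269]
t 9.4 p [0.5522 0.2322 0.1678] rpy [3.1414 0.0005 1.7984] F [ 0.669  -0.1165 -0.1821] gap 0.0147
tool shift mm [124.7148  19.2165  53.3205]
```

```bash
python3 -m handwheel '[[15,2,0,0,0,-0.23,1],[25,4,0,0,0,0,1],[30,4,0,0,0,0,1],[30,4,0,0,0,0,1],[20,4,10,0,0,0,1],[5,1,20,0,0,0,1],[0,0,15,0,0,0,1],[0,0,5,0,0,0,1],[0,0,0,0,0,0,1],[0,0,0,0,0,0,1]]'; python3 st.py .5428 .3580 .1144;python3 - <<'E'
from h import *
im=optics.capture("side");cv2.imwrite("pics/b1f.png",im);crop(im,200,180,100,110,6,"pics/b1.png")
im=optics.capture("top");cv2.imwrite("pics/b1tf.png",im);crop(im,170,150,110,90,6,"pics/b1t.png")
E
```

```text
clock: 10.4
position: [0.5419, 0.3591, 0.1179]
ee_rot: [3.141, 0.0, 1.806]
force: [0.2, 0.1, -0.6]
finger_gap: 0.0148
t 10.4 p [0.5419 0.3591 0.1179] rpy [3.1409 0.0004 1.8064] F [ 0.165   0.1047 -0.6297] gap 0.0148
tool shift mm [-1.2859  0.6405  3.4622]
```

View pics/b1.png

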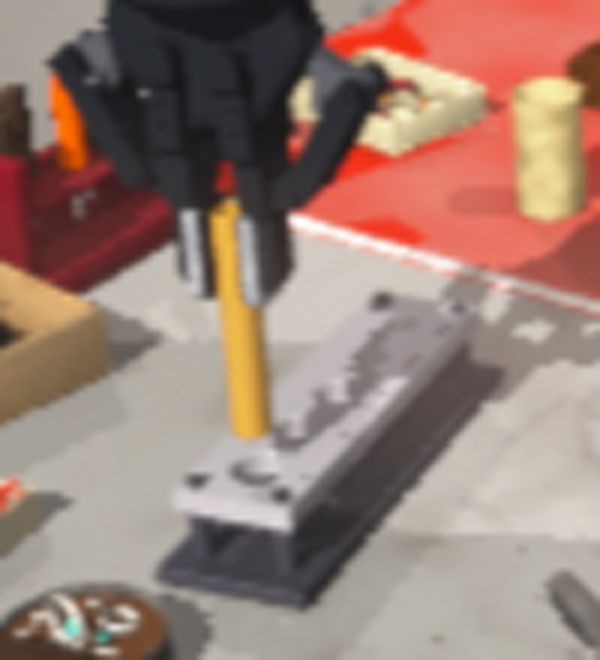

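View pics/b1t.png

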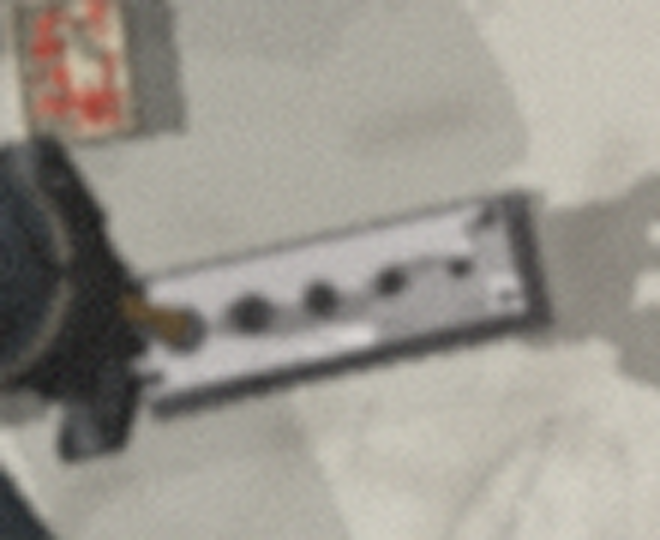

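```bash
python3 - <<'E'
from h import *
p=robot.get_state()["position"]
for n,(x,y) in(("side",(200,180)),("top",(170,150))):
  for z in (p[2]-.0594,p[2],p[2]+.0356):
    u=proj(n,[p[0],p[1],z]);print(n,z.round(3),u,(u-[x,y])*6+2.5)
# measure
def w(n,x,y,px):return np.array([x,y])+(np.array(px)-2.5)/6
print(w("side",200,180,(250,432)),w("side",200,180,(230,205)))
E
```

```text
side 0.059 [242.1413 251.0105] [255.3478 428.5629]
side 0.118 [239.8828 228.3302] [241.7965 292.4814]
side 0.154 [238.4758 214.2017] [233.3548 207.7103]
top 0.059 [197.4695 204.4279] [167.3168 329.0676]
top 0.118 [190.7699 202.8595] [127.1194 319.6567]
top 0.154 [186.4051 201.8376] [100.9303 313.5254]
[241.25   251.5833] [237.9167 213.75  ]
```

```bash
python3 -m handwheel '[[-1.3,0.6,4,0,0,-0.23,1],[0,0,5,0,0,0,1],[0,0,4,0,0,0,1],[0,0,1,0,0,0,1],[0,0,1,0,0,0,1],[0,0,0,0,0,0,1]]'; python3 st.py .5428 .3580 .0994; python3 -m handwheel '[[0,0,1,0,0,0,1],[0,0,1,0,0,0,1],[0,0,1,0,0,0,1],[0,0,1,0,0,0,1]]';python3 st.py .5428 .3580 .0994
```

```text
clock: 11.1
position: [0.5426, 0.3575, 0.1025]
ee_rot: [3.141, 0.001, 1.81]
force: [-0.0, -0.6, -0.3]
finger_gap: 0.0146
t 11.1 p [0.5426 0.3575 0.1025] rpy [3.1414 0.0005 1.8105] F [-0.0276 -0.5828 -0.3258] gap 0.0146
tool shift mm [0.4431 0.34   3.0999]
clock: 11.5
position: [0.5426, 0.3575, 0.0985]
ee_rot: [3.141, 0.0, 1.81]
force: [0.0, 0.2, -0.3]
finger_gap: 0.015
t 11.5 p [0.5426 0.3575 0.0985] rpy [3.1412 0.0004 1.8104] F [ 0.0495  0.1723 -0.3204] gap 0.015
tool shift mm [ 0.4084  0.3014 -0.8734]
```

```bash
python3 -m handwheel '[[0,0,1,0,0,0.45,1],[0,0,1,0,0,0,1],[0,0,1,0,0,0,1],[0,0,1,0,0,0,1],[0,0,1,0,0,0,1],[0,0,1,0,0,0,1],[0,0,0,0,0,0,1]]';python3 st.py .5428 .3580 .0994
```

```text
clock: 12.2
position: [0.5425, 0.3574, 0.0924]
ee_rot: [3.142, 0.001, 1.803]
force: [0.3, -0.4, 0.2]
finger_gap: 0.015
t 12.2 p [0.5425 0.3574 0.0924] rpy [3.1415 0.0006 1.8026] F [ 0.2921 -0.4351  0.1737] gap 0.015
tool shift mm [ 0.4728  0.412  -6.9908]
```

```bash
for i in 1; do python3 -m handwheel '[[0,2,0,0,0,0,1]]'|grep -E 'pos|force'; python3 -m handwheel '[[0,1,0,0,0,0,1]]'|grep -E 'pos|force'; python3 -m handwheel '[[0,0.5,0,0,0,0,1]]'|grep -E 'pos|force'; done
```

```text
position: [0.5443, 0.3579, 0.0926]
force: [-3.4, -1.0, 0.3]
position: [0.5447, 0.3581, 0.0925]
force: [-5.9, -0.1, 2.4]
position: [0.5449, 0.3582, 0.0924]
force: [-5.6, 0.2, 2.9]
```

```bash
python3 -m handwheel '[[0,-2.5,0,0,0,0,1],[0,-2,0,0,0,0,1]]'|grep -E 'pos|force'; python3 -m handwheel '[[0,-1,0,0,0,0,1]]'|grep -E 'pos|force'; python3 -m handwheel '[[0,-1,0,0,0,0,1]]'|grep -E 'pos|force';  python3 -m handwheel '[[0,-1,0,0,0,0,1]]'|grep -E 'pos|force'
```

```text
position: [0.542, 0.3574, 0.0927]
force: [0.2, 0.0, -1.0]
position: [0.5409, 0.3571, 0.0928]
force: [-0.5, 0.1, -0.3]
position: [0.5399, 0.3568, 0.0927]
force: [0.1, -0.1, -0.4]
position: [0.5388, 0.3566, 0.0927]
force: [0.3, 0.4, -0.1]
```

```bash
python3 -m handwheel '[[0,-1,0,0,0,0,1]]'|grep -E 'pos|force'; python3 -m handwheel '[[0,-0.7,0,0,0,0,1]]'|grep -E 'pos|force';  python3 -m handwheel '[[0,-0.7,0,0,0,0,1]]'|grep -E 'pos|force'
```

```text
position: [0.5378, 0.3564, 0.0927]
force: [1.0, -0.2, -0.5]
position: [0.5375, 0.3563, 0.0927]
force: [2.7, 0.3, -1.1]
position: [0.5371, 0.3563, 0.0928]
force: [4.2, 1.4, -1.3]
```

```bash
python3 -m handwheel '[[0,2.3,0,0,0,0,1],[0,2.3,0,0,0,0,1]]' 60|grep -E 'pos|force'; python3 -m handwheel '[[1,0,0,0,0,0,1]]'|grep -E 'pos|force'; python3 -m handwheel '[[1,0,0,0,0,0,1]]'|grep -E 'pos|force';  python3 -m handwheel '[[0.7,0,0,0,0,0,1]]'|grep -E 'pos|force'
```

```text
position: [0.5407, 0.357, 0.0925]
force: [0.3, 0.1, -1.0]
position: [0.5407, 0.358, 0.0924]
force: [0.1, 0.4, -0.6]
position: [0.5403, 0.359, 0.0924]
force: [-0.1, 0.1, -0.2]
position: [0.5401, 0.3598, 0.0925]
force: [0.9, -0.1, -0.8]
```

```bash
python3 -m handwheel '[[0.7,0,0,0,0,0,1]]'|grep -E 'pos|force'; python3 -m handwheel '[[0.7,0,0,0,0,0,1]]'|grep -E 'pos|force';  python3 -m handwheel '[[0.7,0,0,0,0,0,1]]'|grep -E 'pos|force'
```

```text
position: [0.54, 0.3605, 0.0925]
force: [0.2, -0.2, -0.7]
position: [0.5398, 0.3611, 0.0926]
force: [0.6, 0.3, -0.8]
position: [0.5397, 0.3618, 0.0926]
force: [0.7, -0.3, -0.5]
```

```bash
python3 -m handwheel '[[0.7,0,0,0,0,0,1]]'|grep -E 'pos|force'; python3 -m handwheel '[[0.7,0,0,0,0,0,1]]'|grep -E 'pos|force'
```

```text
position: [0.5396, 0.3624, 0.0926]
force: [-0.0, -1.2, -0.0]
position: [0.5395, 0.3628, 0.0926]
force: [1.0, -3.4, 1.2]
```

```bash
python3 -m handwheel '[[-4,0,0,0,0,0,1],[0,0,-5,0,0,0,1],[0,0,-8,0,0,0,1],[-10,0,0,0,0,0,1],[-15,0,0,0,0,0,1],[-5,0,0,0,0,0,1],[0,0,0,0,0,0,1],[0,0,0,0,0,0,1]]'; python3 st.py .5478 .3276 .0994
```

```text
clock: 15.1
position: [0.5473, 0.3297, 0.1055]
ee_rot: [3.141, 0.0, 1.802]
force: [-0.4, 0.3, -1.0]
finger_gap: 0.0146
t 15.1 p [0.5473 0.3297 0.1055] rpy [3.1414 0.0003 1.8019] F [-0.4341  0.2999 -1.0226] gap 0.0146
tool shift mm [-2.1261  0.0013  6.1432]
```

```bash
python3 -m handwheel '[[-2.1,0,2,0,0,0,1],[0,0,2,0,0,0,1],[0,0,1,0,0,0,1],[0,0,1,0,0,0,1]]'; python3 -m handwheel '[[0,0,1,0,0,0,1],[0,0,1,0,0,0,1]]'; python3 -m handwheel '[[0,0,1,0,0,0,1],[0,0,1,0,0,0,1]]'; python3 -m handwheel '[[0,0,1,0,0,0,1],[0,0,1,0,0,0,1]]'
```

```text
clock: 15.5
position: [0.5476, 0.3281, 0.0994]
ee_rot: [3.141, 0.001, 1.803]
force: [0.1, -0.2, -1.2]
finger_gap: 0.0142
clock: 15.7
position: [0.5477, 0.3281, 0.0975]
ee_rot: [3.141, 0.0, 1.803]
force: [-0.1, -0.1, -0.9]
finger_gap: 0.0148
clock: 15.9
position: [0.5477, 0.328, 0.0955]
ee_rot: [3.141, 0.0, 1.803]
force: [-0.6, 0.2, -0.8]
finger_gap: 0.0147
clock: 16.1
position: [0.5478, 0.328, 0.0936]
ee_rot: [3.141, 0.0, 1.803]
force: [-0.4, -0.3, -1.2]
finger_gap: 0.0146
```

Entered hole 2 freely. I'll feel its walls for centring.

```bash
python3 -m handwheel '[[0,1.2,1,0,0,0,1]]'|grep -E 'pos|force';python3 -m handwheel '[[0,0.6,0,0,0,0,1]]'|grep -E 'pos|force';python3 -m handwheel '[[0,0.6,0,0,0,0,1]]'|grep -E 'pos|force';python3 -m handwheel '[[0,0.6,0,0,0,0,1]]'|grep -E 'pos|force'
```

```text
position: [0.5488, 0.3282, 0.0926]
force: [-0.7, 0.5, -0.6]
position: [0.5495, 0.3284, 0.0925]
force: [-0.5, -0.4, -0.5]
position: [0.5498, 0.3284, 0.0925]
force: [-2.0, 0.5, -0.1]
position: [0.5501, 0.3285, 0.0925]
force: [-2.7, -1.3, 1.2]
```

```bash
python3 -m handwheel '[[0,-3,0,0,0,0,1],[0,-1.2,0,0,0,0,1]]'|grep -E 'pos|force';python3 -m handwheel '[[0,-0.6,0,0,0,0,1]]'|grep -E 'pos|force';python3 -m handwheel '[[0,-0.6,0,0,0,0,1]]'|grep -E 'pos|force'
```

```text
position: [0.5466, 0.3277, 0.0927]
force: [-0.6, -0.5, -0.8]
position: [0.546, 0.3276, 0.0928]
force: [-0.2, -0.1, -0.3]
position: [0.5456, 0.3275, 0.0928]
force: [1.1, 0.7, 0.4]
```

```bash
python3 -m handwheel '[[0,2.3,0,0,0,0,1],[1.2,0,0,0,0,0,1]]'|grep -E 'pos|force';python3 -m handwheel '[[0.6,0,0,0,0,0,1]]'|grep -E 'pos|force';python3 -m handwheel '[[0.6,0,0,0,0,0,1]]'|grep -E 'pos|force'
```

```text
position: [0.5477, 0.3292, 0.0927]
force: [0.2, 0.3, -0.8]
position: [0.5473, 0.3298, 0.0926]
force: [0.8, -0.8, 0.1]
position: [0.5473, 0.3301, 0.0926]
force: [1.8, -2.1, 0.2]
```

```bash
python3 -m handwheel '[[-2.4,0,0,0,0,0,1],[-1.2,0,0,0,0,0,1]]'|grep -E 'pos|force';python3 -m handwheel '[[-0.6,0,0,0,0,0,1]]'|grep -E 'pos|force';python3 -m handwheel '[[-0.6,0,0,0,0,0,1]]'|grep -E 'pos|force'
```

```text
position: [0.5478, 0.3267, 0.0926]
force: [-0.1, -0.4, -0.0]
position: [0.548, 0.3261, 0.0926]
force: [0.8, 0.2, -0.7]
position: [0.5481, 0.3256, 0.0926]
force: [-0.1, 0.4, -0.1]
```

```bash
python3 -m handwheel '[[2,0,0,0,0,0,1],[0,0,-5,0,0,0,1],[0,0,-8,0,0,0,1],[-10,0,0,0,0,0,1],[-15,0,0,0,0,0,1],[-7,0,0,0,0,0,1],[0,0,0,0,0,0,1],[0,0,0,0,0,0,1]]'; python3 st.py .5550 .2966 .0994
```

```text
clock: 18.5
position: [0.5552, 0.2959, 0.1056]
ee_rot: [3.141, 0.0, 1.802]
force: [-0.3, 0.1, -0.5]
finger_gap: 0.0143
t 18.5 p [0.5552 0.2959 0.1056] rpy [3.1414 0.0003 1.8017] F [-0.3374  0.1046 -0.4727] gap 0.0143
tool shift mm [ 0.6968 -0.0313  6.1797]
```

```bash
python3 -m handwheel '[[0.7,0,2,0,0,0,1],[0,0,2,0,0,0,1],[0,0,1,0,0,0,1],[0,0,0,0,0,0,1]]'; python3 -m handwheel '[[0,0,0.7,0,0,0,1]]'|grep -E 'pos|force'; python3 -m handwheel '[[0,0,0.7,0,0,0,1]]'|grep -E 'pos|force'; python3 -m handwheel '[[0,0,0.7,0,0,0,1]]'|grep -E 'pos|force'
```

```text
clock: 18.9
position: [0.5547, 0.2973, 0.1003]
ee_rot: [-3.141, 0.001, 1.803]
force: [0.0, -0.7, -0.5]
finger_gap: 0.0146
position: [0.5549, 0.2973, 0.0999]
force: [-1.1, -0.2, -1.0]
position: [0.5549, 0.2972, 0.0992]
force: [-0.0, -0.0, -0.3]
position: [0.5549, 0.2971, 0.0985]
force: [0.0, -0.8, -0.6]
```

```bash
python3 -m handwheel '[[-0.5,0,0.7,0,0,0,1]]'|grep -E 'pos|force'; python3 -m handwheel '[[0,0,0.7,0,0,0,1]]'|grep -E 'pos|force'; python3 -m handwheel '[[0,0,0.7,0,0,0,1]]'|grep -E 'pos|force'
```

```text
position: [0.555, 0.2967, 0.0978]
force: [0.5, 0.2, -0.8]
position: [0.555, 0.2966, 0.0971]
force: [0.2, 0.1, -0.6]
position: [0.555, 0.2966, 0.0964]
force: [0.3, -0.9, -0.9]
```

```bash
python3 -m handwheel '[[0,0,0.7,0,0,0,1],[0,0,0.7,0,0,0,1]]'|grep -E 'pos|force'; python3 -m handwheel '[[0,0,0.7,0,0,0,1],[0,0,0.7,0,0,0,1]]'|grep -E 'pos|force'; python3 -m handwheel '[[0,0,0.7,0,0,0,1],[0,0,0,0,0,0,1]]'|grep -E 'pos|force'
python3 - <<'E'
from h import *
im=optics.capture("side");crop(im,200,180,100,110,6,"pics/c3.png")
E
```

```text
position: [0.555, 0.2967, 0.095]
force: [-0.1, -1.3, -1.7]
position: [0.555, 0.2967, 0.0936]
force: [0.2, -0.1, -0.1]
position: [0.555, 0.2966, 0.0928]
force: [-0.1, -0.5, -1.4]
```

View pics/c3.png

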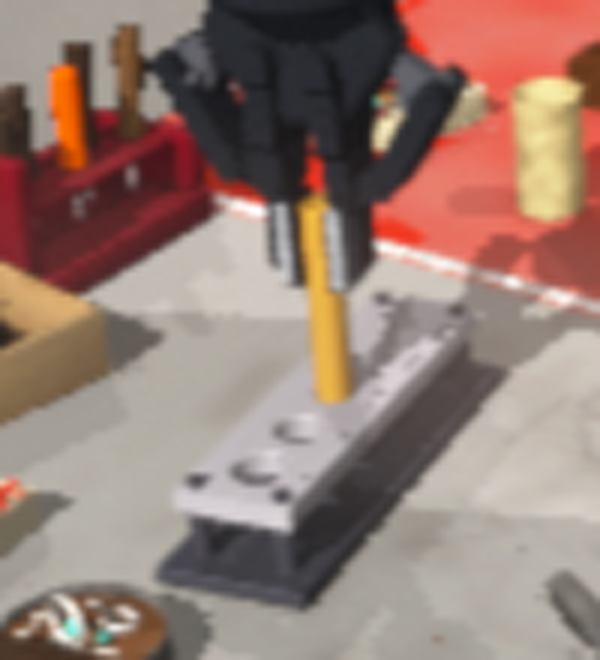

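```bash
python3 -m handwheel '[[0,0,-5,0,0,0,1],[0,0,-8,0,0,0,1],[-10,0,0,0,0,0,1],[-15,0,0,0,0,0,1],[-7,0,0,0,0,0,1],[0,0,0,0,0,0,1],[0,0,2,0,0,0,1],[0,0,1.5,0,0,0,1],[0,0,1,0,0,0,1]]'; python3 st.py .5623 .2655 .0994
```

```text
clock: 21.05
position: [0.5622, 0.2657, 0.1011]
ee_rot: [-3.142, 0.0, 1.803]
force: [-0.4, 0.4, -0.5]
finger_gap: 0.0146
t 21.05 p [0.5622 0.2657 0.1011] rpy [-3.1415  0.0005  1.8029] F [-0.3625  0.3939 -0.548 ] gap 0.0146
tool shift mm [-0.2319  0.0725  1.656 ]
```

```bash
for i in 1; do python3 -m handwheel '[[0,0,0.5,0,0,0,1],[0,0,0.5,0,0,0,1]]'|grep -E 'pos|force'; python3 -m handwheel '[[0,0,0.5,0,0,0,1]]'|grep -E 'pos|force'; python3 -m handwheel '[[0,0,0.4,0,0,0,1]]'|grep -E 'pos|force';  python3 -m handwheel '[[0,0,0.3,0,0,0,1]]'|grep -E 'pos|force'; done
```

```text
position: [0.5623, 0.2658, 0.1008]
force: [-3.1, -1.3, 7.3]
position: [0.5624, 0.2658, 0.1007]
force: [-3.0, -1.2, 9.5]
position: [0.5625, 0.2658, 0.1006]
force: [-2.9, -2.2, 13.3]
position: [0.5625, 0.2658, 0.1006]
force: [-3.8, -2.3, 13.9]
```

```bash
python3 -m handwheel '[[0,0,-2,0,0,0,1],[0,0,-5,0,0,0,1],[8,0,0,0,0,0,1],[15,0,0,0,0,0,1],[9,0,0,0,0,0,1],[0,0,0,0,0,0,1],[0,0,0,0,0,0,1]]'; python3 st.py .5550 .2966 .0994
```

```text
clock: 22.25
position: [0.5547, 0.2972, 0.1059]
ee_rot: [-3.142, 0.001, 1.804]
force: [0.4, 0.0, -0.2]
finger_gap: 0.0144
t 22.25 p [0.5547 0.2972 0.1059] rpy [-3.1415  0.0007  1.8038] F [ 0.3612  0.0052 -0.2218] gap 0.0144
tool shift mm [-0.6284  0.1829  6.5253]
```

```bash
python3 -m handwheel '[[-0.6,0.1,2,0,0,0,1],[0,0,2,0,0,0,1],[0,0,0.5,0,0,0,1],[0,0,0.5,0,0,0,1]]'|grep -E 'pos|force'; python3 -m handwheel '[[0,0,0.7,0,0,0,1],[0,0,0.7,0,0,0,1]]'|grep -E 'pos|force'; python3 -m handwheel '[[0,0,0.7,0,0,0,1],[0,0,0.7,0,0,0,1]]'|grep -E 'pos|force'; python3 -m handwheel '[[0,0,0.7,0,0,0,1],[0,0,0.7,0,0,0,1]]'|grep -E 'pos|force'
```

```text
position: [0.5553, 0.2958, 0.1011]
force: [-0.6, 0.1, -1.0]
position: [0.5553, 0.296, 0.0998]
force: [0.1, -0.2, -1.4]
position: [0.5553, 0.2961, 0.0984]
force: [0.3, -0.6, -0.7]
position: [0.5553, 0.2961, 0.097]
force: [-0.4, 0.1, -0.8]
```

```bash
python3 -m handwheel '[[0.4,0,1,0,0,0,1],[0,0,1,0,0,0,1],[0,0,1,0,0,0,1],[0,0,1,0,0,0,1]]'|grep -E 'pos|force'; python3 -m handwheel '[[0,0,1.5,0,0,0,1],[0,0,1.5,0,0,0,1],[0,0,1.5,0,0,0,1],[0,0,1.5,0,0,0,1]]'|grep -E 'pos|force'; python3 -m handwheel '[[0,0,1.5,0,0,0,1],[0,0,1.5,0,0,0,1],[0,0,1.5,0,0,0,1],[0,0,1.5,0,0,0,1]]'|grep -E 'pos|force'; python3 -m handwheel '[[0,0,1.5,0,0,0,1],[0,0,1.5,0,0,0,1],[0,0,1,0,0,0,1],[0,0,1,0,0,0,1],[0,0,1,0,0,0,1]]'|grep -E 'pos|force'
```

```text
position: [0.5551, 0.2965, 0.0929]
force: [-0.2, 0.6, -0.0]
position: [0.5552, 0.2965, 0.0869]
force: [-0.0, 0.2, -0.1]
position: [0.5552, 0.2965, 0.0809]
force: [0.3, -0.6, -0.1]
position: [0.5552, 0.2965, 0.075]
force: [0.2, -0.1, -0.5]
```

```bash
python3 -m handwheel '[[0,0,1,0,0,0,1],[0,0,1,0,0,0,1],[0,0,1,0,0,0,1],[0,0,1,0,0,0,1]]'|grep -E 'pos|force'; python3 -m handwheel '[[0,0,0.5,0,0,0,1],[0,0,0.5,0,0,0,1]]'|grep -E 'pos|force'; python3 -m handwheel '[[0,0,0.5,0,0,0,1],[0,0,0.5,0,0,0,1]]'|grep -E 'pos|force';  python3 -m handwheel '[[0,0,0.5,0,0,0,1]]'|grep -E 'pos|force'
```

```text
position: [0.5552, 0.2965, 0.071]
force: [-0.4, -0.2, -1.4]
position: [0.5552, 0.2964, 0.07]
force: [0.0, -0.7, -0.5]
position: [0.5552, 0.2964, 0.069]
force: [-0.5, 0.6, -0.2]
position: [0.5552, 0.2965, 0.069]
force: [-3.2, -0.7, 7.6]
```

```bash
python3 -m handwheel '[[0,0,-0.5,0,0,0,1],[0,0,0,0,0,0,1],[0,0,0,0,0,0,0.75],[0,0,0,0,0,0,0.7],[0,0,0,0,0,0,0.6],[0,0,0,0,0,0,0.5],[0,0,0,0,0,0,0.4],[0,0,0,0,0,0,0.4],[0,0,0,0,0,0,0.4]]' 20; python3 - <<'E'
from h import *
im=optics.capture("side");crop(im,200,180,100,110,6,"pics/d1.png")
E
```

```text
clock: 26.75
position: [0.5552, 0.2964, 0.069]
ee_rot: [3.141, 0.0, 1.803]
force: [-0.0, 0.2, 0.1]
finger_gap: 0.0515
```

View pics/d1.png

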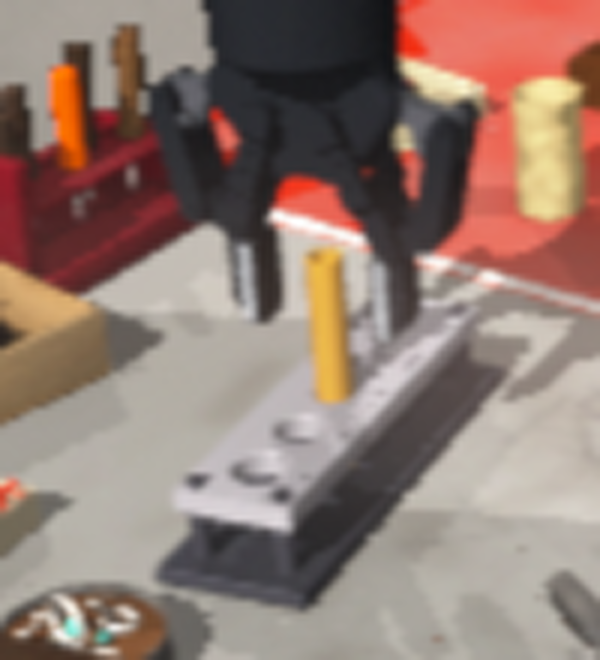

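The tube stands free in hole 3 (base at about (332,400), top at (325,252)), and the pads are clear on both sides. I'll lift straight up.

```bash
python3 -m handwheel '[[0,0,-5,0,0,0,0.3],[0,0,-10,0,0,0,0.3],[0,0,-20,0,0,0,0.3],[0,0,-25,0,0,0,0.3],[0,0,-25,0,0,0,0.3],[0,0,-25,0,0,0,0.3],[0,0,-10,0,0,0,0.3],[0,0,0,0,0,0,0.3],[0,0,0,0,0,0,0.3],[0,0,0,0,0,0,0.3]]'; python3 - <<'E'
from h import *
im=optics.capture("side");crop(im,200,140,180,150,4,"pics/d2.png");crop(im,215,200,80,80,7,"pics/d3.png")
for z in(.04,.103):
    u=proj("side",[.5575,.2959,z]);print(u,(u-[215,200])*7+3)
E
```

```text
clock: 27.8
position: [0.5545, 0.2962, 0.1876]
ee_rot: [-3.14, 0.001, 1.803]
force: [-0.7, 0.0, 0.1]
finger_gap: 0.0597
[255.2831 245.0445] [284.9816 318.3117]
[253.3525 222.324 ] [271.4675 159.268 ]
```

View pics/d2.png

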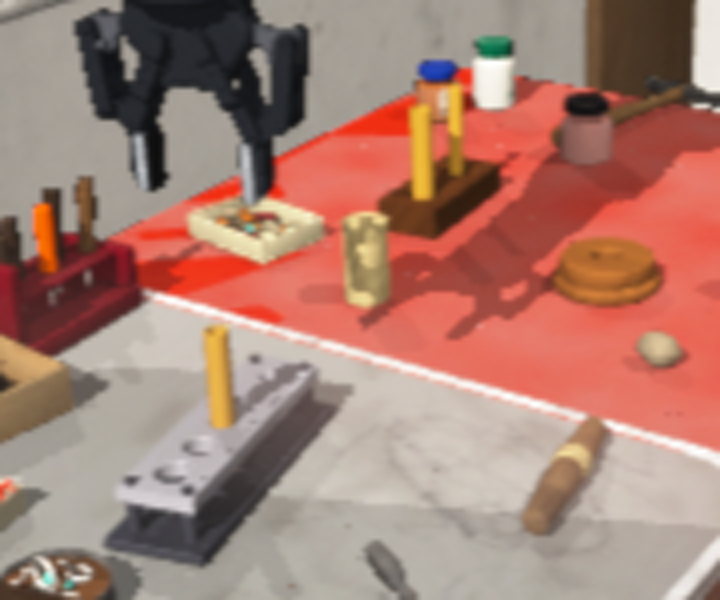

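View pics/d3.png

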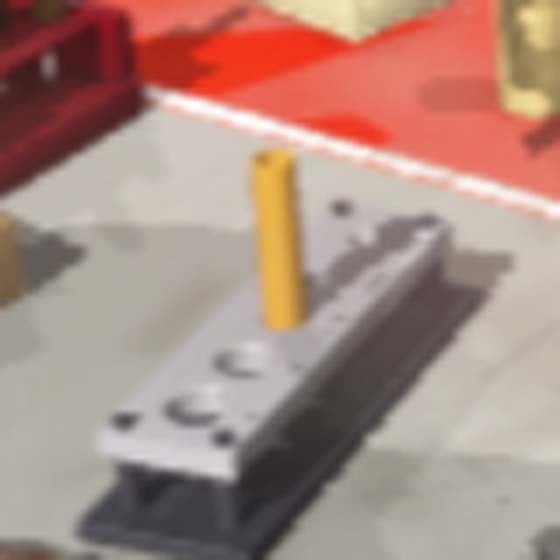

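The tube stands upright in hole 3, with its top at (272,157) against an expected (271,159). Nothing else has been moved and the gripper is clear.

```bash
python3 -c "
from plant import robot
print(robot.sign_off())"
```

```text
the job is handed in; nothing more can be done
None
```

The tube from the round foot is the 16 mm one. It now stands upright in hole 3 (17 mm) on the gauge's foot plate, and the job was handed in at about 28 s.

- **Trying the holes:** Holes 1, 2 and 3 took its lower end about 6 to 8 mm deep with no measurable resistance. Hole 4 (14 mm) refused it at the plate face with a push of about 14 N, against the limit of about 49 N.
- **Size check:** I felt the walls lightly in holes 1 and 2 to centre the tube, with at most about 6 N sideways. The play in hole 1 gave a diameter of about 16 mm, which agrees with the result in the holes. The finger opening while holding the tube read about 14.9 mm, which does not fit 16 mm exactly; I went by the holes.
- **Final placing:** The push through hole 3 was free until it met the foot plate at the expected height, with about 8 N. After letting go, I lifted the gripper about 12 cm clear. In the last picture the tube's top is within 2 mm or so of where an upright, fully seated tube should be. The two tubes in the dark block and the other things in view look untouched.
- **Deviations:**
  - The last joint reached its range limit on the way to the gauge, which tilted the tool by about 4°. I corrected that in the air by turning the tool before any trial.
  - The camera's position for hole 1 was about 2.5 mm off from what touch showed, so I used the touch values.

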